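# Bring the spray bottle to the front of the bottle carousel and hold it there

## Task

Turn the bottle carousel, smoothly and without spinning it or upsetting any bottle, until the trigger-spray bottle stands squarely at the front, centred on the ticket holder of the fixed foot, and leave all the bottles in their wells and the other things on the bench where they are. Then keep a firm hold of the carousel itself so that it cannot turn while I take the bottle out: finish while still holding it.

Things in the scene. Friction and masses are not known exactly. Their poses are not given: they have to be found in the camera images.
- carousel: turning bright-metal rack: platter 264 mm across, 8 thick; six wire-ring wells (opening 70, wire 40 above the platter) 92 mm from the axis, 60 degrees apart; centre post with a carrying loop. Turns either way without end about its upright axis, friction 0.1 N m, stays where left. Origin: on the axis at the platter's underside, 26 above the bench; x along the loop's bar, wells at 30, 90.. degrees
- handle (a point): middle of the carrying loop's level grip bar, on the turning axis, 275 mm above the bench: a black rubber sleeve with flat sides, 16 mm thick, 18 tall and 62 long, lying along the carousel's x axis, 30 mm of open space under it, an 8 mm upright wire leg at each end, 36 mm from the middle. All the bottles end at least 40 mm below it, so it is free to take from above.
- foot: fixed black square foot plate of the carousel, 280 x 280 mm, 14 mm high, concentric with the carousel. Its front is the side with the ticket holder: a lip leaning back, 110 mm wide, 42 mm tall, reaching 30 mm beyond the edge, with a blank white card. Origin: centre of the underside, on the bench; z up; -x points to the front.
- front (a point): the front place of the carousel: fixed point on the foot's centre line towards the ticket holder, 92 mm from the turning axis, at the height of the platter's top (34 mm above the bench). A well that is brought squarely to the front has its centre here.
- spray_bottle: the trigger-spray bottle: clear body, white trigger head with nozzle reaching 44 mm to one side, 185 mm tall in all. Origin: centre of its underside; z up. Loose, round body 66 mm across, starts upright in one of the six wells of the carousel, turned any way. Its nozzle points along its own -x.
- pump_bottle: white bottle with a pump top, 169 mm tall, spout reaching 35 mm to one side. Origin: centre of its underside; z up. Loose, round body 66 mm across, starts upright in one of the six wells of the carousel, turned any way. 
- capped_bottle: white bottle with a 34 mm screw cap, 152 mm tall. Origin: centre of its underside; z up. Loose, round body 66 mm across, starts upright in one of the six wells of the carousel, turned any way. 
- squeeze_bottle: clear bottle with a pointed cone nozzle straight up, 188 mm tall. Origin: centre of its underside; z up. Loose, round body 66 mm across, starts upright in one of the six wells of the carousel, turned any way. 
- jar: short white jar with a full-width screw lid, 98 mm tall. Origin: centre of its underside; z up. Loose, round body 66 mm across, starts upright in one of the six wells of the carousel, turned any way. 
- wide_bottle: clear bottle with a wide 50 mm white screw cap, 142 mm tall. Origin: centre of its underside; z up. Loose, round body 66 mm across, starts upright in one of the six wells of the carousel, turned any way. 
- carton: small closed cardboard carton, 150 x 110 x 85 mm, loose on the bench to one side of the carousel. Origin: centre of its underside. Bystander.
- collar: white plastic filter collar, a ring 150 mm across outside, 132 mm inside, 18 mm high, lying flat on the bench at the other side. Origin: centre of its underside. Bystander.
- tape_dispenser: black desk tape dispenser, 170 x 62 mm, 92 mm tall, standing on the bench beside the carton. Origin: centre of its underside. Bystander.

How it is judged:
By the outcome, as a careful person would: the job done as asked, in the order asked, and still so for the second after the job is handed in, while the arm keeps its last pose, push and grip.
It also fails if it takes over 64 s, if anything falls off the work surface, if the arm or the gripper's body presses on something with over 40 N, if the wrist force passes 120 N, or if a joint passes its speed limit or range.

## Robot

A 6-joint arm with a two-finger parallel gripper is mounted at the origin on the work surface. World frame = base frame: x ahead of the robot, y to its left, z up, the work surface at z = 0. Lengths are in m, angles in rad, forces in N, time in s.
With the tool pointing down it reaches from about 0.35 to 0.85 m from the base axis. Payload 8.1 kg.
Tool frame: the origin (TCP) lies at the very end of the fingers, on their centre line; the grasp point (between the pads) lies 19 mm behind it (robot.pinch_z is the z of the grasp point in the tool frame, in m); z points along the fingers, y is the direction in which the jaws open and shut (so a half turn about z gives the same grasp; the last joint's range is limited). The gripper opens to 93 mm and grips with 3 to 60 N. Pads are 15 mm wide; open, the fingers measure 128 mm over their backs; the gripper's body (75 mm by 188 mm) begins 65 mm behind the grasp point.
Start: joints at [1.199, 0.13, 1.488, -0, 1.523, -0.085], TCP at [0.17, 0.576, 0.195] pointing down, gripper open.
Joint ranges: [-2.96, 2.96], [-0.89, 2.26], [0.02, 2.5], [-1.34, 4.48], [0, 2.73], [-2.66, 2.66]. Speed limits (rad/s): [2.39, 2.39, 2.79, 3.14, 3.14, 3.14].

## Interface

Orientations are given as a rotation vector (axis times angle).
In Python, from plant import robot gives the robot as it stands.
- The arm moves only by the tool drive_tool, never from a script. Its argument "steps" is a list of rows, each an object of numbers: "jaw": the opening, from 0 (shut) to 1 (fully open); "tx", "ty", "tz": the shift along the tool's x, y, z scaled (see below); "turn": the turn about the tool's z scaled (see below). A call has 1 to 12 rows; each row is the pose to reach, as a shift and turn from the pose commanded when the call began, along the tool's axes at that moment, turning the shorter way round; what a row does not reach only later rows make up. The controller multiplies each number of a shift by 0.3 m and each number of a turn by 180 degrees. A row lasts 1/10 s, in which the tool goes at most 50 mm and 8.59 degrees, less where a joint would pass 70% of its speed; a pose out of reach is approached as far as the arm can. A call with a number of a shift or a turn outside -1 to 1 is refused whole. A call with a gripper value outside its range is refused whole. The fingers move at their own pace and stop on an object; "force" is the grip in N (left out, the last holds). Time passes only in rows, so rows that repeat a pose let the fingers close. It gives the time, the measured TCP pose, the force and the opening at its end, in the units of the state.
- robot.read_state(): the state, without advancing time (a new reading comes with each control period).
- robot.read_camera(name): name is "scene" or "top" or "wrist"; returns (picture, depth): 400x640x3 uint8, blue, green, red; 400x640 float32, m along the optical axis (not along the pixel's ray), 0 where there is no reading.
- robot.get_calibration(name): a dict with "fx", "fy", "cx", "cy" (pixels), "eye" and "attitude" of the camera in the world. Camera axes: x right, y down, z forward; pixel columns grow to the right and rows downward; lengths in m; the calibration is good to about 2 mm. A picture is of the moment at which its call begins: read the wrist's pose just before it. get_calibration takes no time and is no camera call; for the wrist camera it gives the pose at the moment of the call.
- robot.close_job(): hands the job in, once; it reports no verdict.
The state is a dict: "t": time; "q": joint angles; "dq": joint speeds; "joint_torque": joint torques, N m; "tool_pos": TCP position; "orientation": TCP orientation; "force": force on the tool from outside, world axes, zero at the start; "wrist_torque": the same for the moment, N m; "opening": finger opening in m.
Only numpy, scipy, OpenCV 4.12 (cv2) and the standard library are available. Lean on these libraries where they do the work, as an engineer would, in place of code of your own. Each camera call takes 0.05 s, during which the arm holds its last target.

## Working session

There is one attempt and no reset: what is moved stays moved. The work goes in short steps, Python scripts to look and compute and a tool call to move; the robot and the scene stay as the last step left them, time stands still between calls to the robot, and variables do not carry over. Pictures are saved under pics/ and viewed, and the job is handed in when it is done.

Besides the shell and the picture viewer there is one more tool, called as name(argument=value, ...), one argument or row to a line, values as JSON. drive_tool: Moves the arm, as the interface text tells. Its arguments: {"type":"object","properties":{"steps":{"type":"array"},"force":{"type":"number"}},"required":["steps"]}

```bash
ls; mkdir -p pics
python3 - <<'E'
from plant import robot
import cv2,numpy as np
for n in ["scene","top"]:
    im,d=robot.read_camera(n); cv2.imwrite(f"pics/{n}0.png",im); np.save(f"{n}0.npy",d)
    c=robot.get_calibration(n); print(n,c)
s=robot.read_state(); print(s, robot.pinch_z)
E
```

```text
pics
scene {'fx': 472.8688241143255, 'fy': 472.8688241143255, 'cx': 315.1953819489226, 'cy': 197.86099473030205, 'eye': array([ 1.12626339, -1.02099156,  1.10817166]), 'attitude': array([-2.16940794, -0.59066735,  0.31934302])}
top {'fx': 424.3094276570167, 'fy': 424.3094276570167, 'cx': 317.7592711618536, 'cy': 181.921198632473, 'eye': array([ 0.21572239, -0.00761744,  1.50633998]), 'attitude': array([-2.08902084,  2.12283756, -0.24345772])}
{'t': 0.1, 'q': array([ 1.19858124e+00,  1.31110389e-01,  1.48914370e+00, -6.13816797e-06,
        1.52300026e+00, -8.53776793e-02]), 'dq': array([ 0.00204765, -0.00040679, -0.00178687, -0.00022437,  0.00384821,
        0.00103225]), 'joint_torque': array([ 1.21212252e-03, -5.61346114e+01, -4.93092799e+01,  7.70019600e-02,
        2.92297621e-02, -7.99415966e-05]), 'tool_pos': array([0.16952168, 0.57498684, 0.19399225]), 'orientation': array([-4.48966514e-01, -3.10897035e+00,  2.54405049e-03]), 'force': array([ 0.07597786, -1.08579124,  0.50675645]), 'wrist_torque': array([ 0.00171969, -0.05217034, -0.01950737]), 'opening': 0.09334796640293411} -0.0188
```

View pics/scene0.png

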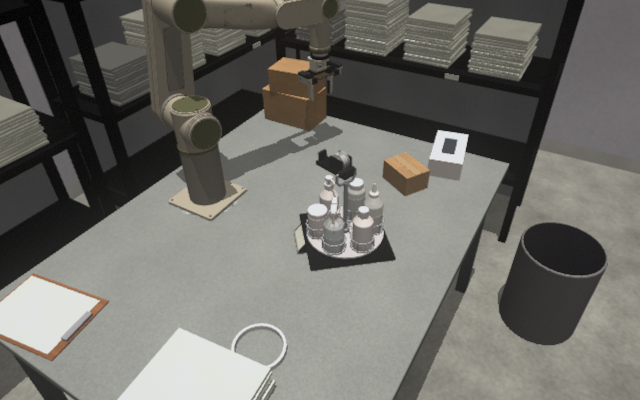

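View pics/top0.png

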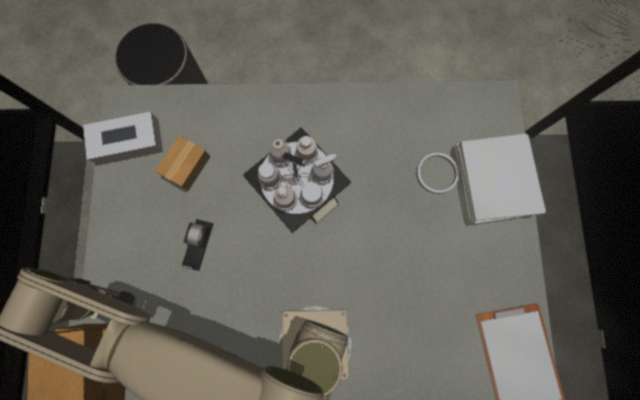

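Run:
```python
import cv2
a=cv2.imread("pics/top0.png")[115:245,235:365]; cv2.imwrite("pics/topc.png",cv2.resize(a,(600,600),interpolation=cv2.INTER_CUBIC))
a=cv2.imread("pics/scene0.png")[140:275,285:420]; cv2.imwrite("pics/scenec.png",cv2.resize(a,(600,600),interpolation=cv2.INTER_CUBIC))
```

```text
(no output)
```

View pics/topc.png

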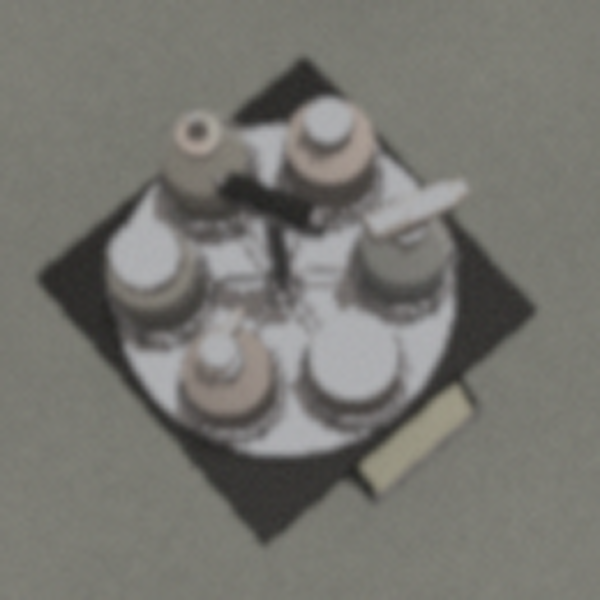

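View pics/scenec.png

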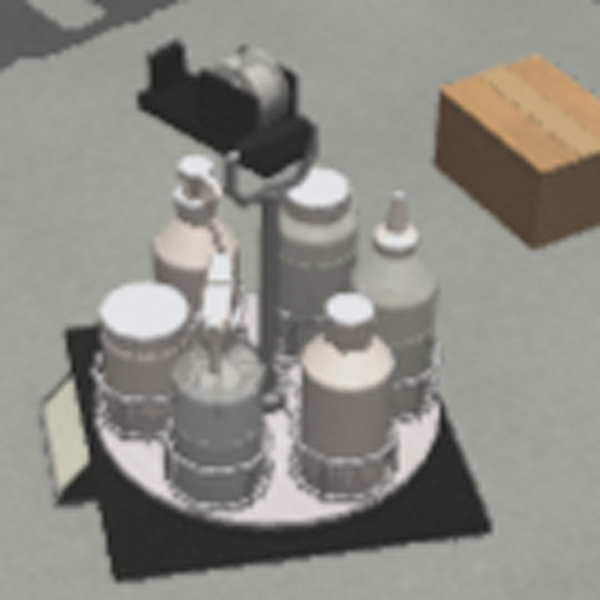

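The top view shows the spray bottle at crop (410,240), with its nozzle pointing up-right. The black handle bar is at crop (225,185)-(320,220) and the ticket holder at lower right (415,440). Next I'll measure these.

```bash
cat > h.py <<'E'
import numpy as np,cv2
from scipy.spatial.transform import Rotation as R
def cast(c,px,z):
    px=np.atleast_2d(np.asarray(px,float))
    d=np.c_[(px[:,0]-c['cx'])/c['fx'],(px[:,1]-c['cy'])/c['fy'],np.ones(len(px))]
    d=R.from_rotvec(c['attitude']).apply(d)
    return c['eye']+d*((z-c['eye'][2])/d[:,2])[:,None]
def proj(c,P):
    p=R.from_rotvec(c['attitude']).inv().apply(np.atleast_2d(P)-c['eye'])
    return np.c_[p[:,0]/p[:,2]*c['fx']+c['cx'],p[:,1]/p[:,2]*c['fy']+c['cy']]
E
python3 - <<'E'
from plant import robot
from h import *
c=robot.get_calibration("top")
s=130/600
def f(l): return [(235-.0+ (x+.5)*s-.5,115+(y+.5)*s-.5) for x,y in l]
co=cast(c,f([(303,57),(537,310),(265,545),(38,275)]),.014)
print(co.round(4)); 
ctr=co[:,:2].mean(0); print(ctr, [np.linalg.norm(co[i]-co[i-1]) for i in range(4)])
for i in range(4):
    v=co[i]-co[i-1]; print(np.degrees(np.arctan2(v[1],v[0])))
t=cast(c,f([(415,440)]),.03)[0]; print("ticket",t,np.degrees(np.arctan2(t[1]-ctr[1],t[0]-ctr[0])))
h=cast(c,f([(225,182),(318,218)]),.284); print("handle",h.round(4),h.mean(0),np.degrees(np.arctan2(*(h[1]-h[0])[1::-1])))
im=cv2.imread("pics/top0.png");d=np.load("top0.npy")
b=cast(c,f([(405,245)]),.13)[0]; print("spray",b,np.degrees(np.arctan2(b[1]-ctr[1],b[0]-ctr[0])))
print(robot.get_calibration("wrist"))
# self-collision sanity: hand cam offset
w=robot.get_calibration("wrist");st=robot.read_state();Rt=R.from_rotvec(st['orientation'])
print(Rt.inv().apply(w['eye']-st['tool_pos']), (Rt.inv()*R.from_rotvec(w['attitude'])).as_matrix().round(3)); print(Rt.as_matrix().round(3))
E
```

```text
[[ 0.7655  0.0412  0.014 ]
 [ 0.5538 -0.1401  0.014 ]
 [ 0.3737  0.073   0.014 ]
 [ 0.588   0.2503  0.014 ]]
[0.57025326 0.05610253] [np.float64(0.2742802371518989), np.float64(0.2787901154453532), np.float64(0.2790179211103258), np.float64(0.278063010174712)]
-49.66195449784895
-139.42182547853608
130.18453682989198
39.60277284581619
ticket [ 0.45006616 -0.04230021  0.03      ] -140.6912272469429
handle [[0.581  0.0837 0.284 ]
 [0.5558 0.0235 0.284 ]] [0.5684174  0.05358785 0.284     ] -112.69549120276385
spray [ 0.57738867 -0.03556802  0.13      ] -85.54921492626895
{'fx': 280.60753692039896, 'fy': 280.60753692039896, 'cx': 323.8371018333597, 'cy': 196.13620723748372, 'eye': array([0.09441716, 0.59699931, 0.38353474]), 'attitude': array([2.32318562, 1.73696345, 0.24737024])}
[ 0.07828948 -0.00044936 -0.18953139] [[-0.    -0.959 -0.282]
 [ 1.    -0.    -0.001]
 [ 0.001 -0.282  0.959]]
[[-0.959  0.283 -0.001]
 [ 0.283  0.959 -0.002]
 [ 0.    -0.002 -1.   ]]
```

drive_tool(
  steps=[
    {"tz":-0.15},
    {"tz":-0.3},
    {"tz":-0.45},
    {"tz":-0.6},
    {"tz":-0.69},
    {"tx":-0.15,"ty":-0.11,"tz":-0.69},
    {"tx":-0.28,"ty":-0.2,"tz":-0.69},
    {"tx":-0.4,"ty":-0.29,"tz":-0.69},
    {"tx":-0.52,"ty":-0.38,"tz":-0.69},
    {"tx":-0.64,"ty":-0.47,"tz":-0.69},
    {"tx":-0.76,"ty":-0.56,"tz":-0.69},
    {"tx":-0.88,"ty":-0.64,"tz":-0.69},
  ],
)

```text
schema error: expected keys jaw, tx, ty, tz, turn
```

drive_tool(
  steps=[
    {"jaw":1,"tx":0,"ty":0,"tz":-0.15,"turn":0},
    {"jaw":1,"tx":0,"ty":0,"tz":-0.3,"turn":0},
    {"jaw":1,"tx":0,"ty":0,"tz":-0.45,"turn":0},
    {"jaw":1,"tx":0,"ty":0,"tz":-0.6,"turn":0},
    {"jaw":1,"tx":0,"ty":0,"tz":-0.69,"turn":0},
    {"jaw":1,"tx":-0.13,"ty":-0.09,"tz":-0.69,"turn":0},
    {"jaw":1,"tx":-0.26,"ty":-0.19,"tz":-0.69,"turn":0},
    {"jaw":1,"tx":-0.39,"ty":-0.28,"tz":-0.69,"turn":0},
    {"jaw":1,"tx":-0.52,"ty":-0.38,"tz":-0.69,"turn":0},
    {"jaw":1,"tx":-0.65,"ty":-0.47,"tz":-0.69,"turn":0},
    {"jaw":1,"tx":-0.77,"ty":-0.56,"tz":-0.69,"turn":0},
    {"jaw":1,"tx":-0.88,"ty":-0.64,"tz":-0.69,"turn":0},
  ],
)

```text
t: 1.3
tool_pos: [0.3694, 0.3147, 0.4016]
orientation: [-0.45, -3.109, 0.001]
force: [-0.3, 1.0, 0.6]
opening: 0.0934
```

drive_tool(
  steps=[
    {"jaw":1,"tx":-0.1,"ty":-0.07,"tz":0,"turn":0.045},
    {"jaw":1,"tx":-0.2,"ty":-0.15,"tz":0,"turn":0.09},
    {"jaw":1,"tx":-0.3,"ty":-0.22,"tz":0,"turn":0.135},
    {"jaw":1,"tx":-0.4,"ty":-0.29,"tz":0,"turn":0.18},
    {"jaw":1,"tx":-0.5,"ty":-0.36,"tz":0,"turn":0.225},
    {"jaw":1,"tx":-0.6,"ty":-0.44,"tz":0,"turn":0.27},
    {"jaw":1,"tx":-0.7,"ty":-0.51,"tz":0,"turn":0.315},
    {"jaw":1,"tx":-0.78,"ty":-0.57,"tz":0,"turn":0.36},
    {"jaw":1,"tx":-0.84,"ty":-0.61,"tz":0,"turn":0.405},
    {"jaw":1,"tx":-0.88,"ty":-0.64,"tz":0,"turn":0.45},
    {"jaw":1,"tx":-0.88,"ty":-0.64,"tz":0,"turn":0.495},
    {"jaw":1,"tx":-0.88,"ty":-0.64,"tz":0,"turn":0.535},
  ],
)

```text
t: 2.5
tool_pos: [0.5676, 0.0572, 0.401]
orientation: [-2.621, -1.731, 0.002]
force: [0.4, -0.7, -0.2]
opening: 0.0926
```

Run:
```python
from plant import robot
import cv2,numpy as np,pickle
for n in ["wrist","top"]:
    c=robot.get_calibration(n)
    im,d=robot.read_camera(n); cv2.imwrite(f"pics/{n}1.png",im); np.save(f"{n}1.npy",d); pickle.dump(c,open(f"{n}1.pkl","wb"))
s=robot.read_state(); print(s)
```

```text
{'t': 2.6, 'q': array([1.13000037e-02, 6.49291674e-02, 1.18508481e+00, 3.46583283e-06,
       1.89274245e+00, 4.10431720e-01]), 'dq': array([ 0.00522372, -0.00715795,  0.00045624, -0.00168163,  0.00046049,
       -0.1537231 ]), 'joint_torque': array([-2.56740293e-01, -5.19976223e+01, -4.88162935e+01,  5.31081262e-02,
       -2.72210286e-02,  2.42955364e+00]), 'tool_pos': array([0.5674604 , 0.05761717, 0.40129985]), 'orientation': array([-2.61720844e+00, -1.73661491e+00,  1.53143515e-03]), 'force': array([-0.93632063, -0.11126962,  0.72511488]), 'wrist_torque': array([-0.09046319,  0.04684538, -0.01168859]), 'opening': 0.09279891786844165}
```

View pics/wrist1.png

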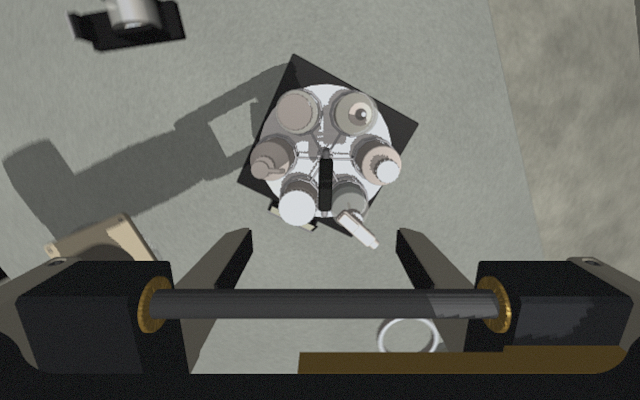

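The wrist view shows the handle bar upright at (325,158)-(325,212). The foot corners are at (293,54), (418,123) and (238,184), and the spray nozzle is at (358,230). I'll zoom in for more accurate points.

Run:
```python
import cv2
a=cv2.imread("pics/wrist1.png")[45:245,225:425]; cv2.imwrite("pics/w1c.png",cv2.resize(cv2.convertScaleAbs(a,alpha=1.3,beta=25),(600,600),interpolation=cv2.INTER_CUBIC))
```

```text
(no output)
```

View pics/w1c.png

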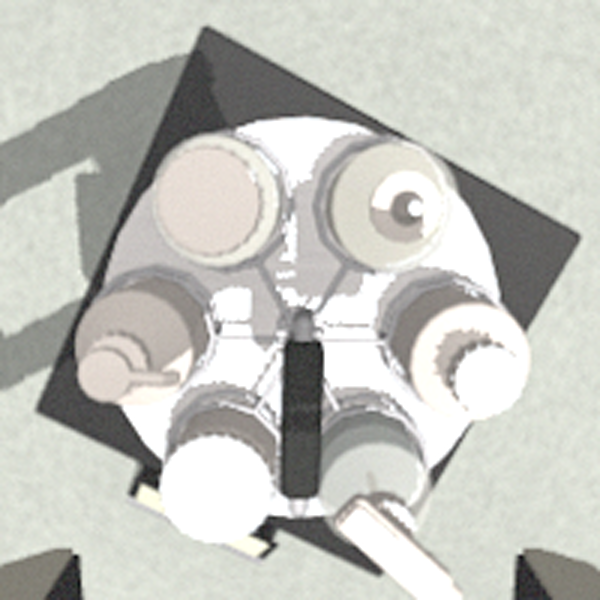

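Run:
```python
from h import *
import pickle
c=pickle.load(open("wrist1.pkl","rb"))
s=1/3
f=lambda l:[(225+(x+.5)*s-.5,45+(y+.5)*s-.5) for x,y in l]
A,B,C,D=cast(c,f([(206,27),(580,237),(38,410),(380,574)]),.014)
ang=lambda v:np.degrees(np.arctan2(v[1],v[0]))
print(A,B,C,D); print((A+D)/2,(B+C)/2)
for v in (B-A,D-C,C-A,D-B): print(ang(v),np.linalg.norm(v))
h=cast(c,f([(304.5,341),(303,495)]),.284); print(h, h.mean(0), ang(h[1]-h[0]),np.linalg.norm(h[1]-h[0]))
# edge-based: sides of bar
g=cv2.cvtColor(cv2.imread("pics/wrist1.png"),cv2.COLOR_BGR2GRAY)
pl=[];pr=[]
for y in range(166,206):
    r=g[y,310:342].astype(int); d=np.where(r<75)[0]
    if len(d): pl.append((310+d[0]-.5,y)); pr.append((310+d[-1]+.5,y))
print(pl[::8],pr[::8])
for p in (pl,pr):
    w=cast(c,p,.284); vx,vy,x,y=cv2.fitLine(w[:,:2].astype(np.float32),cv2.DIST_HUBER,0,.001,.001).ravel(); print(np.degrees(np.arctan2(vy,vx)),x,y)
print(c['eye'])
from plant import robot
st=robot.read_state();print(R.from_rotvec(st['orientation']).as_matrix().round(4))
```

```text
[0.5876803  0.24918534 0.014     ] [0.76250111 0.03707092 0.014     ] [0.37599873 0.07401779 0.014     ] [ 0.55113387 -0.1372825   0.014     ]
[0.56940708 0.05595142 0.014     ] [0.56924992 0.05554435 0.014     ]
-50.50527883879779 0.274872415833281
-50.34653941804325 0.2744451235187695
-140.39207341010325 0.27475945674727204
-140.48133037047413 0.2739985881244663
[[0.58236411 0.08445062 0.284     ]
 [0.55857347 0.02991496 0.284     ]] [0.57046879 0.05718279 0.284     ] -113.56875878401524 0.05949900944468667
[(np.float64(319.5), 166), (np.float64(318.5), 174), (np.float64(318.5), 182), (np.float64(318.5), 190), (np.float64(317.5), 198)] [(np.float64(332.5), 166), (np.float64(332.5), 174), (np.float64(332.5), 182), (np.float64(332.5), 190), (np.float64(331.5), 198)]
65.95992 0.5621218 0.059185255
65.779564 0.5763188 0.053123716
[0.59925991 0.12903415 0.59047309]
[[ 3.886e-01  9.214e-01 -1.200e-03]
 [ 9.214e-01 -3.886e-01 -0.000e+00]
 [-5.000e-04 -1.100e-03 -1.000e+00]]
```

drive_tool(
  steps=[
    {"jaw":1,"tx":-0.004,"ty":0.009,"tz":0.05,"turn":0.006},
    {"jaw":1,"tx":-0.004,"ty":0.009,"tz":0.12,"turn":0.006},
    {"jaw":1,"tx":-0.004,"ty":0.009,"tz":0.19,"turn":0.006},
    {"jaw":1,"tx":-0.004,"ty":0.009,"tz":0.26,"turn":0.006},
    {"jaw":1,"tx":-0.004,"ty":0.009,"tz":0.33,"turn":0.006},
    {"jaw":1,"tx":-0.004,"ty":0.009,"tz":0.39,"turn":0.006},
    {"jaw":1,"tx":-0.004,"ty":0.009,"tz":0.44,"turn":0.006},
    {"jaw":1,"tx":-0.004,"ty":0.009,"tz":0.47,"turn":0.006},
    {"jaw":1,"tx":-0.004,"ty":0.009,"tz":0.483,"turn":0.006},
    {"jaw":1,"tx":-0.004,"ty":0.009,"tz":0.483,"turn":0.006},
    {"jaw":1,"tx":-0.004,"ty":0.009,"tz":0.483,"turn":0.006},
  ],
)

```text
t: 3.7
tool_pos: [0.57, 0.0557, 0.2581]
orientation: [2.631, 1.715, 0.002]
force: [-0.4, -0.1, 0.2]
opening: 0.0924
```

Run:
```python
from plant import robot
import cv2,numpy as np,pickle
for n in ["wrist"]:
    c=robot.get_calibration(n)
    im,d=robot.read_camera(n); cv2.imwrite(f"pics/{n}2.png",im); np.save(f"{n}2.npy",d); pickle.dump(c,open(f"{n}2.pkl","wb"))
s=robot.read_state(); print(s)
```

```text
{'t': 3.75, 'q': array([7.85160182e-03, 3.70521341e-02, 1.47245788e+00, 2.91760317e-06,
       1.63034147e+00, 4.23157777e-01]), 'dq': array([ 0.00068139, -0.00067191, -0.0022675 ,  0.00014217, -0.00157765,
        0.00174823]), 'joint_torque': array([ 3.77656033e-03, -5.12690055e+01, -4.93379653e+01,  7.72875943e-02,
       -2.23393628e-02, -1.10912591e-02]), 'tool_pos': array([0.57008561, 0.05567892, 0.25820054]), 'orientation': array([2.63091470e+00, 1.71522611e+00, 2.30455153e-03]), 'force': array([ 0.89626151, -0.18588047, -0.4846089 ]), 'wrist_torque': array([-0.07447167,  0.08557436, -0.01519297]), 'opening': 0.09334948917751193}
```

View pics/wrist2.png

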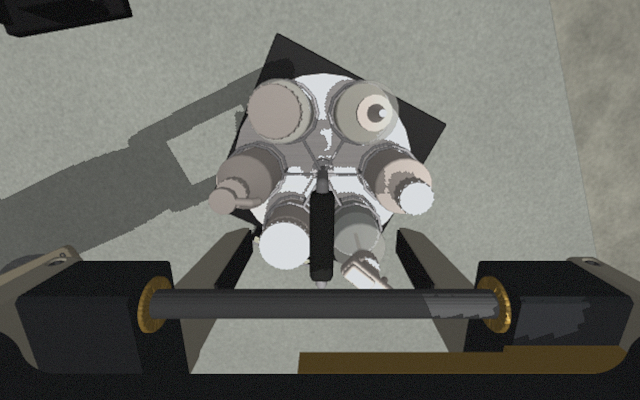

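The bar lies between the fingertips, spanning (321,190)-(321,282), with the tips at (252,232) and (397,232). I'll check the bar's centre before closing.

Run:
```python
from h import *
import pickle
c=pickle.load(open("wrist2.pkl","rb")); d=np.load("wrist2.npy")
print(proj(c,[[.5701,.0557,.284],[.5701,.0557,.258]]))
g=cv2.cvtColor(cv2.imread("pics/wrist2.png"),cv2.COLOR_BGR2GRAY)
pl=[];pr=[]
for y in range(200,272):
    r=g[y,300:345].astype(int); k=np.where(r<70)[0]
    pl.append((300+k[0]-.5,y)); pr.append((300+k[-1]+.5,y))
print(pl[::12],pr[::12])
L=cast(c,pl,.284);Q=cast(c,pr,.284); m=(L+Q)/2
print(np.polyfit(m[:,1],m[:,0],1),m.mean(0),np.linalg.norm(L-Q,axis=1)[::12])
v=cv2.fitLine(m[:,:2].astype(np.float32),cv2.DIST_HUBER,0,.001,.001).ravel();print(np.degrees(np.arctan2(v[1],v[0])))
for y in (192,200,220,240,260,275): print(y,g[y,321],d[y,321],d[y,314])
```

```text
[[323.29045439 241.20737158]
 [323.3229787  225.57706712]]
[(np.float64(303.5), 200), (np.float64(309.5), 212), (np.float64(308.5), 224), (np.float64(308.5), 236), (np.float64(309.5), 248), (np.float64(309.5), 260)] [(np.float64(340.5), 200), (np.float64(334.5), 212), (np.float64(334.5), 224), (np.float64(333.5), 236), (np.float64(333.5), 248), (np.float64(336.5), 260)]
[0.4604925  0.54315288] [0.57054183 0.05947752 0.284     ] [0.02258207 0.01545392 0.01628091 0.01586081 0.01542962 0.01759328]
65.23826
192 94 0.17374893 0.17779347
200 28 0.17303354 0.17189275
220 29 0.17581142 0.1750818
240 25 0.17989291 0.17887232
260 25 0.18437959 0.18270902
275 39 0.18646634 0.18677734
```

drive_tool(
  steps=[
    {"jaw":1,"tx":0,"ty":-0.004,"tz":0.007,"turn":0.0},
    {"jaw":0.6,"tx":0,"ty":-0.004,"tz":0.007,"turn":0.0},
    {"jaw":0.4,"tx":0,"ty":-0.004,"tz":0.007,"turn":0.0},
    {"jaw":0.3,"tx":0,"ty":-0.004,"tz":0.007,"turn":0.0},
    {"jaw":0.22,"tx":0,"ty":-0.004,"tz":0.007,"turn":0.0},
    {"jaw":0.1,"tx":0,"ty":-0.004,"tz":0.007,"turn":0.0},
    {"jaw":0,"tx":0,"ty":-0.004,"tz":0.007,"turn":0.0},
    {"jaw":0,"tx":0,"ty":-0.004,"tz":0.007,"turn":0.0},
    {"jaw":0,"tx":0,"ty":-0.004,"tz":0.007,"turn":0.0},
  ],
  force=15,
)

```text
t: 4.65
tool_pos: [0.5684, 0.0562, 0.2549]
orientation: [-2.632, -1.715, 0.0]
force: [-0.2, -0.5, 0.1]
opening: 0.0334
```

Run:
```python
from plant import robot
from h import *
s=robot.read_state(); print(s); m=R.from_rotvec(s['orientation']).as_matrix(); print(m.round(4), np.degrees(np.arctan2(m[1,0],m[0,0])))
```

```text
{'t': 4.65, 'q': array([ 8.74243502e-03,  3.51296077e-02,  1.48033026e+00, -1.82198012e-05,
        1.62617495e+00,  4.24289836e-01]), 'dq': array([ 0.00028422, -0.00053214,  0.00085467, -0.00020263, -0.00063403,
        0.00023002]), 'joint_torque': array([-1.06148585e-03, -5.16298342e+01, -4.97977960e+01,  7.75094493e-02,
       -1.75858493e-02,  5.60744718e-05]), 'tool_pos': array([0.56843739, 0.05616431, 0.25491713]), 'orientation': array([-2.63190206e+00, -1.71541527e+00,  7.11854278e-05]), 'force': array([-0.22158634, -0.48958768,  0.12803917]), 'wrist_torque': array([-0.0660285 ,  0.09420207,  0.02603194]), 'opening': 0.033385066154272544}
[[ 0.4037  0.9149 -0.    ]
 [ 0.9149 -0.4037 -0.    ]
 [-0.     -0.     -1.    ]] 66.19082999908103
```

Still closing, so I'll keep closing.

drive_tool(
  steps=[
    {"jaw":0,"tx":0,"ty":0,"tz":0,"turn":0},
    {"jaw":0,"tx":0,"ty":0,"tz":0,"turn":0},
    {"jaw":0,"tx":0,"ty":0,"tz":0,"turn":0},
    {"jaw":0,"tx":0,"ty":0,"tz":0,"turn":0},
    {"jaw":0,"tx":0,"ty":0,"tz":0,"turn":0},
  ],
  force=15,
)

```text
t: 5.15
tool_pos: [0.5684, 0.0562, 0.2549]
orientation: [-2.632, -1.715, 0.0]
force: [-0.9, 0.4, 0.7]
opening: 0.0159
```

drive_tool(
  steps=[
    {"jaw":0,"tx":0,"ty":0,"tz":0,"turn":0},
    {"jaw":0,"tx":0,"ty":0,"tz":0,"turn":0},
    {"jaw":0,"tx":0,"ty":0,"tz":0,"turn":0},
    {"jaw":0,"tx":0,"ty":0,"tz":0,"turn":0},
  ],
  force=45,
)

```text
t: 5.55
tool_pos: [0.5684, 0.0562, 0.255]
orientation: [-2.632, -1.715, -0.0]
force: [0.6, 0.7, -0.4]
opening: 0.0153
```

Run:
```python
from plant import robot
from h import *
s=robot.read_state(); print({k:s[k] for k in('t','tool_pos','force','wrist_torque','opening')}); m=R.from_rotvec(s['orientation']).as_matrix(); print(np.degrees(np.arctan2(m[1,0],m[0,0])))
c=robot.get_calibration("top");im,d=robot.read_camera("top");cv2.imwrite("pics/top3.png",im)
cv2.imwrite("pics/top3c.png",cv2.resize(im[100:260,220:380],(600,600),interpolation=cv2.INTER_CUBIC))
im,d=robot.read_camera("wrist");cv2.imwrite("pics/wrist3.png",im)
```

```text
{'t': 5.55, 'tool_pos': array([0.56843692, 0.05619403, 0.2549517 ]), 'force': array([ 0.58245345,  0.65652169, -0.40732373]), 'wrist_torque': array([-0.01818882,  0.15681319, -0.05700908]), 'opening': 0.015340678539920662}
66.19196938368277
```

View pics/wrist3.png

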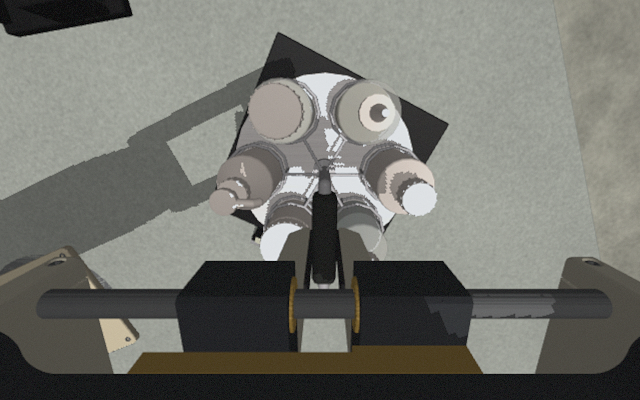

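Gripped: the opening is 15 mm and the forces are near zero. Now I'll turn smoothly.

drive_tool(
  steps=[
    {"jaw":0,"tx":0,"ty":0,"tz":0,"turn":0.001},
    {"jaw":0,"tx":0,"ty":0,"tz":0,"turn":0.004},
    {"jaw":0,"tx":0,"ty":0,"tz":0,"turn":0.009},
    {"jaw":0,"tx":0,"ty":0,"tz":0,"turn":0.016},
    {"jaw":0,"tx":0,"ty":0,"tz":0,"turn":0.024},
    {"jaw":0,"tx":0,"ty":0,"tz":0,"turn":0.033},
    {"jaw":0,"tx":0,"ty":0,"tz":0,"turn":0.042},
    {"jaw":0,"tx":0,"ty":0,"tz":0,"turn":0.05},
    {"jaw":0,"tx":0,"ty":0,"tz":0,"turn":0.056},
    {"jaw":0,"tx":0,"ty":0,"tz":0,"turn":0.06},
    {"jaw":0,"tx":0,"ty":0,"tz":0,"turn":0.062},
    {"jaw":0,"tx":0,"ty":0,"tz":0,"turn":0.062},
  ],
)

```text
t: 6.85
tool_pos: [0.5684, 0.0562, 0.2549]
orientation: [-2.786, -1.451, 0.0]
force: [-1.3, -0.4, 1.1]
opening: 0.0152
```

```bash
cat > st.py <<'E'
from plant import robot
from h import *
s=robot.read_state(); print({k:s[k] for k in('t','tool_pos','force','wrist_torque','opening')}); m=R.from_rotvec(s['orientation']).as_matrix(); print(np.degrees(np.arctan2(m[1,0],m[0,0])))
E
python3 st.py; python3 -c "
from plant import robot;import cv2
im,d=robot.read_camera('wrist');cv2.imwrite('pics/wrist4.png',im)"
```

```text
{'t': 6.85, 'tool_pos': array([0.56837034, 0.05618383, 0.25492352]), 'force': array([-1.33792908, -0.42007987,  1.14604817]), 'wrist_torque': array([0.02208357, 0.41599577, 0.06757354]), 'opening': 0.015222286137440956}
55.01897281932109
```

View pics/wrist4.png

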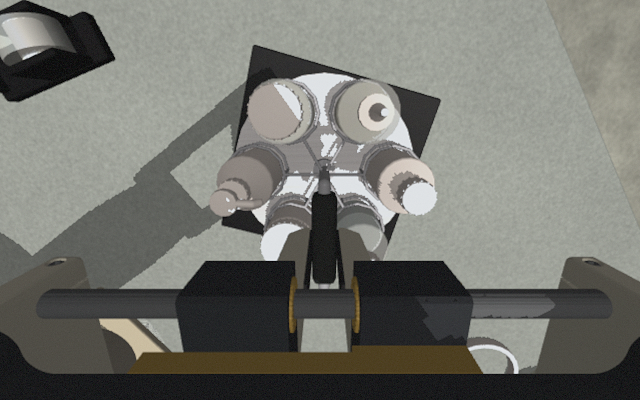

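The carousel turns with the hand: the bottles stay put in the view while the foot rotates, and the forces are tiny. I'll continue.

drive_tool(
  steps=[
    {"jaw":0,"tx":0,"ty":0,"tz":0,"turn":0.001},
    {"jaw":0,"tx":0,"ty":0,"tz":0,"turn":0.004},
    {"jaw":0,"tx":0,"ty":0,"tz":0,"turn":0.009},
    {"jaw":0,"tx":0,"ty":0,"tz":0,"turn":0.016},
    {"jaw":0,"tx":0,"ty":0,"tz":0,"turn":0.024},
    {"jaw":0,"tx":0,"ty":0,"tz":0,"turn":0.033},
    {"jaw":0,"tx":0,"ty":0,"tz":0,"turn":0.042},
    {"jaw":0,"tx":0,"ty":0,"tz":0,"turn":0.051},
    {"jaw":0,"tx":0,"ty":0,"tz":0,"turn":0.06},
    {"jaw":0,"tx":0,"ty":0,"tz":0,"turn":0.069},
    {"jaw":0,"tx":0,"ty":0,"tz":0,"turn":0.078},
    {"jaw":0,"tx":0,"ty":0,"tz":0,"turn":0.087},
  ],
)

```text
t: 8.1
tool_pos: [0.5683, 0.0563, 0.2549]
orientation: [-2.959, -1.055, 0.0]
force: [-3.3, 2.2, 2.1]
opening: 0.0154
```

drive_tool(
  steps=[
    {"jaw":0,"tx":0,"ty":0,"tz":0,"turn":0.009},
    {"jaw":0,"tx":0,"ty":0,"tz":0,"turn":0.018},
    {"jaw":0,"tx":0,"ty":0,"tz":0,"turn":0.027},
    {"jaw":0,"tx":0,"ty":0,"tz":0,"turn":0.036},
    {"jaw":0,"tx":0,"ty":0,"tz":0,"turn":0.045},
    {"jaw":0,"tx":0,"ty":0,"tz":0,"turn":0.054},
    {"jaw":0,"tx":0,"ty":0,"tz":0,"turn":0.063},
    {"jaw":0,"tx":0,"ty":0,"tz":0,"turn":0.072},
    {"jaw":0,"tx":0,"ty":0,"tz":0,"turn":0.081},
    {"jaw":0,"tx":0,"ty":0,"tz":0,"turn":0.09},
    {"jaw":0,"tx":0,"ty":0,"tz":0,"turn":0.099},
    {"jaw":0,"tx":0,"ty":0,"tz":0,"turn":0.108},
  ],
)

```text
t: 9.3
tool_pos: [0.5682, 0.0564, 0.2549]
orientation: [-3.094, -0.54, 0.001]
force: [-5.4, 1.7, 2.6]
opening: 0.0151
```

drive_tool(
  steps=[
    {"jaw":0,"tx":0,"ty":0,"tz":0,"turn":0.009},
    {"jaw":0,"tx":0,"ty":0,"tz":0,"turn":0.018},
    {"jaw":0,"tx":0,"ty":0,"tz":0,"turn":0.027},
    {"jaw":0,"tx":0,"ty":0,"tz":0,"turn":0.035},
    {"jaw":0,"tx":0,"ty":0,"tz":0,"turn":0.042},
    {"jaw":0,"tx":0,"ty":0,"tz":0,"turn":0.048},
    {"jaw":0,"tx":0,"ty":0,"tz":0,"turn":0.052},
    {"jaw":0,"tx":0,"ty":0,"tz":0,"turn":0.055},
    {"jaw":0,"tx":0,"ty":0,"tz":0,"turn":0.056},
    {"jaw":0,"tx":0,"ty":0,"tz":0,"turn":0.056},
    {"jaw":0,"tx":0,"ty":0,"tz":0,"turn":0.056},
    {"jaw":0,"tx":0,"ty":0,"tz":0,"turn":0.056},
  ],
)

```text
t: 10.5
tool_pos: [0.5682, 0.0564, 0.2549]
orientation: [-3.13, -0.268, 0.001]
force: [-5.1, 3.0, 1.9]
opening: 0.0154
```

```bash
python3 st.py
python3 - <<'E'
from plant import robot;import cv2,pickle,numpy as np
for n in ['wrist','top','scene']:
    c=robot.get_calibration(n);pickle.dump(c,open(n+'5.pkl','wb'))
    im,d=robot.read_camera(n);cv2.imwrite(f'pics/{n}5.png',im)
    r={'wrist':(20,250,210,460),'top':(115,245,235,365),'scene':(140,275,285,420)}[n]
    cv2.imwrite(f'pics/{n}5c.png',cv2.resize(cv2.convertScaleAbs(im[r[0]:r[1],r[2]:r[3]],alpha=1.3,beta=25),None,fx=600/(r[1]-r[0]),fy=600/(r[1]-r[0]),interpolation=cv2.INTER_CUBIC))
E
```

```text
{'t': 10.5, 'tool_pos': array([0.5682277 , 0.05644319, 0.25489865]), 'force': array([-5.14428246,  2.99840858,  1.92036859]), 'wrist_torque': array([0.45730992, 1.07914635, 0.02481755]), 'opening': 0.01539408600347774}
9.790319003255375
```

View pics/wrist5c.png

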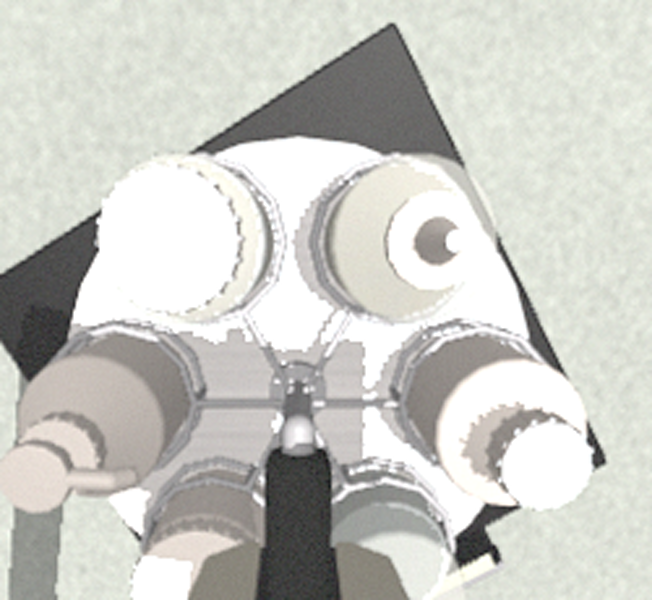

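View pics/top5c.png

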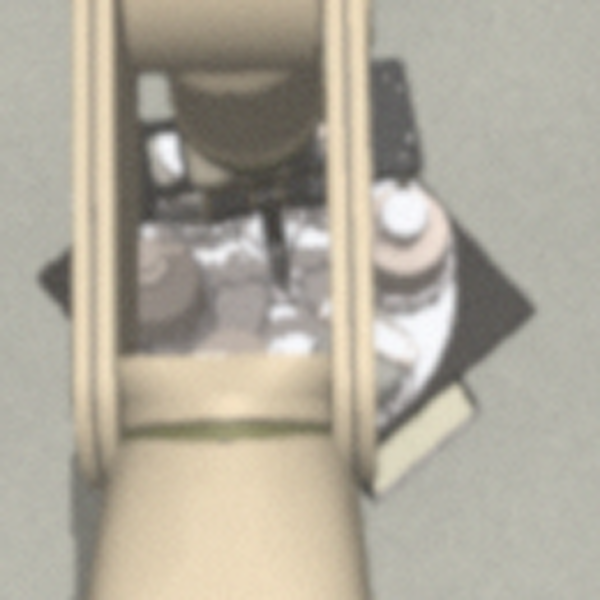

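View pics/scene5c.png

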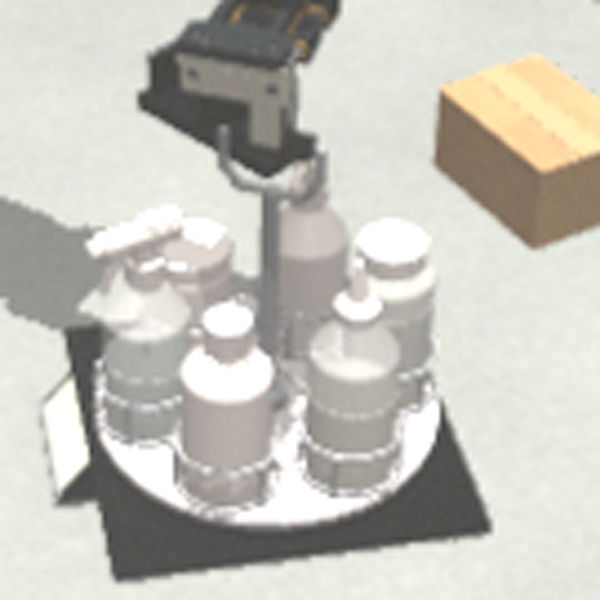

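Run:
```python
from h import *
import pickle
c=pickle.load(open("wrist5.pkl","rb"))
g=cv2.cvtColor(cv2.imread("pics/wrist5.png"),cv2.COLOR_BGR2GRAY).astype(float)
s=230/600
def F(p): return np.array([210+(p[0]+.5)*s-.5,20+(p[1]+.5)*s-.5])
def edge(p,q,n=40,w=5,a=.05,b=.95,line=False):
    p,q=F(p),F(q);u=(q-p)/np.linalg.norm(q-p);nn=np.array([-u[1],u[0]]);o=[]
    ts=np.arange(-w,w+.01,.25)
    for k in np.linspace(a,b,n):
        pts=(p+(q-p)*k)+ts[:,None]*nn
        v=cv2.remap(g.astype(np.float32),pts[None,:,0].astype(np.float32),pts[None,:,1].astype(np.float32),cv2.INTER_LINEAR)[0]
        v=cv2.GaussianBlur(v[None],(0,0),2)[0]
        i=np.argmin(v) if line else np.argmax(abs(np.gradient(v)))
        o.append(pts[i])
    return np.array(o)
def fit(o,z):
    w=cast(c,o,z)[:,:2]
    v=cv2.fitLine(w.astype(np.float32),cv2.DIST_HUBER,0,.0005,.001).ravel()
    r=np.abs((w-v[2:])@[-v[1],v[0]]); ok=r<.002
    v=cv2.fitLine(w[ok].astype(np.float32),cv2.DIST_HUBER,0,.0005,.001).ravel()
    return np.degrees(np.arctan2(v[1],v[0])),ok.sum(),v[2:]
print("TL",fit(edge((394,24),(225,128)),.014), fit(edge((394,24),(10,265)),.014))
print("R",fit(edge((394,24),(450,140)),.014),fit(edge((394,24),(603,462)),.014))
for z in(.034,.074): print("spoke",fit(edge((205,403),(270,403),w=3,line=True,n=15),z),fit(edge((205,403),(390,403),w=3,line=True),z))
st=__import__('plant').robot.read_state();m=R.from_rotvec(st['orientation']).as_matrix();print(np.degrees(np.arctan2(m[1,0],m[0,0])))
print(c['eye'])
```

```text
TL (np.float32(-49.954727), np.int64(40), array([0.7265996 , 0.08436905], dtype=float32)) (np.float32(-49.93439), np.int64(31), array([0.68864036, 0.12946041], dtype=float32))
R (np.float32(39.976868), np.int64(40), array([0.73887324, 0.01682723], dtype=float32)) (np.float32(39.00728), np.int64(21), array([ 0.7038621 , -0.01165782], dtype=float32))
spoke (np.float32(-78.87233), np.int64(15), array([0.55417126, 0.08754318], dtype=float32)) (np.float32(-79.34778), np.int64(32), array([0.55910075, 0.06249736], dtype=float32))
spoke (np.float32(-78.87194), np.int64(15), array([0.5631514 , 0.08575463], dtype=float32)) (np.float32(-79.34768), np.int64(32), array([0.5676004 , 0.06314979], dtype=float32))
9.792694154361852
[0.64631222 0.06919166 0.44442159]
```

Run:
```python
import cv2,numpy as np
t=[cv2.cvtColor(cv2.imread(f"pics/wrist{i}.png"),cv2.COLOR_BGR2GRAY) for i in (3,5)]
o=np.hstack([cv2.resize(cv2.convertScaleAbs(a[140:260,255:395],alpha=1.2,beta=10),(390,334),interpolation=cv2.INTER_CUBIC) for a in t])
cv2.imwrite("pics/cmp.png",o)
a=t[0][190:225,306:345].astype(np.float32);b=t[1][190:225,306:345].astype(np.float32)
for nm,(y0,y1,x0,x1) in dict(bar=(195,255,305,345),cone=(85,140,350,400),cap=(170,215,395,445)).items():
    print(nm,cv2.phaseCorrelate(t[0][y0:y1,x0:x1].astype(np.float32),t[1][y0:y1,x0:x1].astype(np.float32)))
```

```text
bar ((0.06072106792731802, -0.02126132546985815), 0.6817568782965342)
cone ((-0.7780834119949738, -0.4451128559062063), 0.9115223751068116)
cap ((0.061251969073925494, -0.23924098248420123), 0.6579177445305718)
```

View pics/cmp.png

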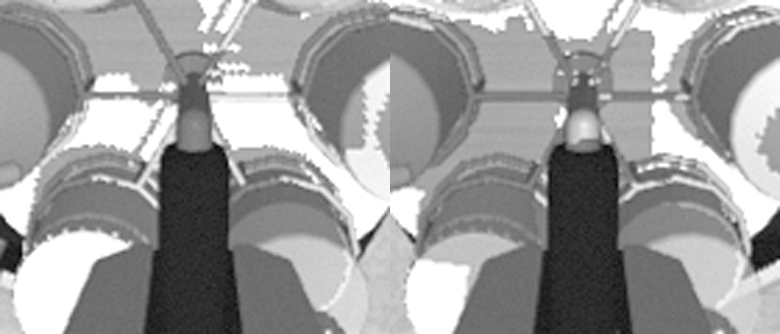

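Run:
```python
import cv2,numpy as np
for i in (3,4,5):
    g=cv2.cvtColor(cv2.imread(f"pics/wrist{i}.png"),cv2.COLOR_BGR2GRAY).astype(float)
    L=[];Rr=[]
    for rng,o in ((range(290,316),L),(range(332,356),Rr)):
        for x in rng:
            col=g[167:182,x]; bg=np.median(col); w=np.clip(bg-10-col,0,None)
            k=np.argmin(col); 
            if 2<=k<=12:
                ww=w[k-2:k+3]; 
                if ww.sum()>0:o.append((x,167+(ww*np.arange(k-2,k+3)).sum()/ww.sum()))
    L=np.array(L);Rr=np.array(Rr)
    print(i,len(L),len(Rr),np.median(L,0) if len(L) else 0,np.median(Rr,0) if len(Rr) else 0)
    a=np.vstack([x for x in (L,Rr) if len(x)]); v=cv2.fitLine(a.astype(np.float32),cv2.DIST_HUBER,0,.01,.01).ravel(); print(np.degrees(np.arctan2(v[1],v[0])))
```

```text
3 26 21 [302.5       173.8003663] [345.        174.1119403]
0.37200224
4 26 24 [302.5        174.13370306] [343.5        174.08766597]
-0.040280994
5 26 24 [302.5       174.2607565] [343.5        173.89211886]
-0.532024
```

The spokes show the carousel lagging the hand by about 0.4°, so I'll add a small correction and firm up the grip.

drive_tool(
  steps=[
    {"jaw":0,"tx":0,"ty":0,"tz":0,"turn":0.001},
    {"jaw":0,"tx":0,"ty":0,"tz":0,"turn":0.002},
    {"jaw":0,"tx":0,"ty":0,"tz":0,"turn":0.003},
    {"jaw":0,"tx":0,"ty":0,"tz":0,"turn":0.003},
    {"jaw":0,"tx":0,"ty":0,"tz":0,"turn":0.003},
    {"jaw":0,"tx":0,"ty":0,"tz":0,"turn":0.003},
    {"jaw":0,"tx":0,"ty":0,"tz":0,"turn":0.003},
  ],
  force=55,
)

```text
t: 11.35
tool_pos: [0.5682, 0.0564, 0.2549]
orientation: [-3.131, -0.253, 0.001]
force: [-5.0, 3.2, 1.6]
opening: 0.015
```

```bash
python3 st.py
python3 - <<'E'
from plant import robot
from h import *
c=robot.get_calibration('wrist');im,_=robot.read_camera('wrist');cv2.imwrite('pics/wrist6.png',im)
g=cv2.cvtColor(im,cv2.COLOR_BGR2GRAY).astype(float);a=[]
for x in list(range(290,316))+list(range(332,356)):
    col=g[167:182,x];w=np.clip(np.median(col)-10-col,0,None);k=np.argmin(col)
    if 2<=k<=12 and w[k-2:k+3].sum()>0:a.append((x,167+(w[k-2:k+3]*np.arange(k-2,k+3)).sum()/w[k-2:k+3].sum()))
w=cast(c,a,.07)[:,:2];v=cv2.fitLine(w.astype(np.float32),cv2.DIST_HUBER,0,.001,.001).ravel();an=np.degrees(np.arctan2(v[1],v[0]));print("carousel x",an%180-90)
def edge(p,q,n=40,wd=5):
    p,q=np.array(p,float),np.array(q,float);u=(q-p)/np.linalg.norm(q-p);nn=np.array([-u[1],u[0]]);ts=np.arange(-wd,wd+.01,.25);o=[]
    for k in np.linspace(.05,.95,n):
        P=(p+(q-p)*k+ts[:,None]*nn).astype(np.float32);V=cv2.GaussianBlur(cv2.remap(g.astype(np.float32),P[None,:,0],P[None,:,1],1),(0,0),2)[0];o.append(P[np.argmax(abs(np.gradient(V)))])
    return o
for q in ((296,69),(382,74)):
    w=cast(c,edge((361,29),q),.014)[:,:2];v=cv2.fitLine(w.astype(np.float32),cv2.DIST_HUBER,0,.0005,.001).ravel();print("foot",np.degrees(np.arctan2(v[1],v[0])))
im,_=robot.read_camera('scene');cv2.imwrite('pics/scene6.png',im)
E
```

```text
{'t': 11.35, 'tool_pos': array([0.56824586, 0.05644515, 0.25493422]), 'force': array([-4.96576599,  3.20803538,  1.6327449 ]), 'wrist_torque': array([0.4317478 , 1.09596057, 0.07133284]), 'opening': 0.015014903387358572}
9.250260093326268
carousel x 9.535721
foot -49.87875
foot 40.060917
```

View pics/scene6.png

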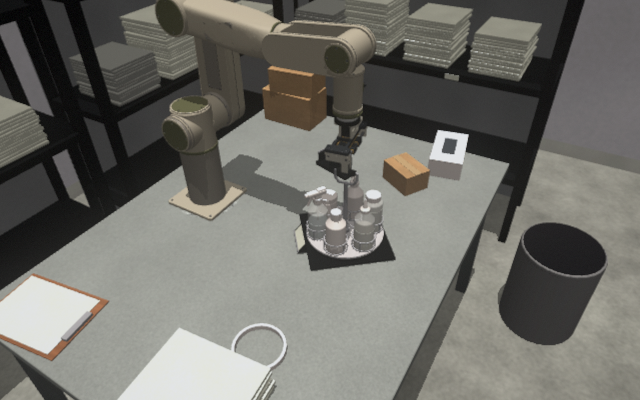

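The scene view shows all six bottles upright and the bystanders unmoved. The spray bottle, at about (317,205), faces the ticket at (299,238). I'm handing in while still gripping.

```bash
python3 -c "
from plant import robot
print(robot.close_job())"
```

```text
the job is handed in; nothing more can be done
None
```

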